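Wedge the door stile tight in its stand

ROBOT

A 6-joint arm with a two-finger parallel gripper is mounted at the origin on a cart in front of the work surface, level with it; the furniture and walls round the work are solid. World frame = base frame: x ahead of the robot, y to its left, z up, the work surface at z = 0. Lengths are in mm, angles in rad, forces in N, time in s.
With the tool pointing down it reaches from about 300 to 775 mm from the base axis. Payload 14.6 kg.
Tool frame: the origin (TCP) lies at the very end of the fingers, on their centre line; the grasp point (between the pads) lies 19 mm behind it; z points along the fingers, y is the line along which they close (so a half turn about z gives the same grasp; the last joint's range is limited). The gripper opens to 94 mm and grips with 3 to 60 N. Pads are 16 mm wide; open, the fingers measure 119 mm over their backs; the gripper's body (75 mm by 177 mm) begins 78 mm behind the grasp point.
Start: joints at [-1.203, 0.3, 1.521, -0, 1.321, -0.067], TCP at [231.668, -498.818, 205.446] pointing down, gripper open.
Joint ranges: [-3.03, 3.03], [-0.79, 2.21], [0.23, 2.52], [-1.04, 4.18], [0, 3.07], [-2.55, 2.55]. Speed limits (rad/s): [2.22, 2.22, 2.57, 3.14, 3.14, 3.14].

INTERFACE

Orientations are given as [roll, pitch, yaw] about the fixed x, y, z axes, in that order (R = Rz(yaw) Ry(pitch) Rx(roll)).
In Python, from cell import manip, eyes, ticket gives the robot as it stands. The module is installed in compiled form; this text tells all that it offers.
- The arm moves only by the tool arm_command, never from a script. Its argument "plan" is a list of rows, each a list of 5 numbers: the opening, from -1 (shut) to 1 (fully open), then the shift along the tool's x, y, z in m, then the turn about the tool's z in rad. In form: [[jaw, dx, dy, dz, roll], ...]. A call has 1 to 20 rows; each row shifts and turns the commanded pose from where the row before left it, along the tool's axes as they then stand; what a row does not reach is not made up. A row lasts 1/8 s, in which the tool goes at most 62.5 mm and 10.7 degrees, less where a joint would pass 70% of its speed; a pose out of reach is approached as far as the arm can. A call is refused whole if a number of a shift passes 0.0625 or a number of a turn 0.188, either way. A call with a gripper value outside its range is refused whole. The fingers move at their own pace and stop on an object; "newtons" is the grip in N (left out, the last holds). Time passes only in rows, so rows that do not move let the fingers close. It gives the time, the measured TCP pose, the force, the opening and the grip force at its end, in the units of the state.
- manip.read_state(): the state, without advancing time (a new reading comes with each control period).
- eyes.camera(name): name is "side" or "top" or "wrist"; returns a dict with "img" (384x512x3 uint8, blue, green, red), "z_map" (384x512 float32, mm along the optical axis (not along the pixel's ray), 0 where there is no reading), "fx", "fy", "cx", "cy" (pixels), "dist" ([k1, k2, p1, p2, k3] as OpenCV has them; the pictures are not rectified), "eye" and "orientation" of the camera in the world. Camera axes: x right, y down, z forward; pixel columns grow to the right and rows downward; lengths in mm; the calibration is good to about 2 mm. A picture is of the moment at which its call begins.
- ticket.sign_off(): hands the job in; it is judged then, once.
The state is a dict: "clock": time; "joints": joint angles; "qd": joint speeds; "effort": joint torques, N m; "eef_pos": TCP position; "eef_rot": TCP orientation; "wrist_force": force on the tool from outside, world axes, zero at the start; "moment": the same for the moment, N m; "finger_gap": finger opening in mm; "finger_force": force on a finger pad.
Only numpy, scipy, OpenCV 4.12 (cv2) and the standard library are available. Lean on these libraries where they do the work, as an engineer would, in place of code of your own. Each camera call takes 0.05 s, during which the arm holds its last target. There are 200 camera calls.

TASK

Wedge the white door stile tight in its stand so that its lock can be worked on. First set the loose wooden wedge into the gap between the stile and the sloped fence, thin end first, flat on the stand's base and with its straight side along the stile. Then take up the mallet, drive the wedge in with light taps on its thick end until one more tap no longer moves it, and lay the mallet down on the worktop clear of the stand; do not force the wedge in with the gripper itself, do not strike so hard that the stile is bruised, and leave the other things where they are.

Things in the scene. Friction and masses are not known exactly. Their poses are not given: they have to be found in the camera images.
- stand: Wooden stand screwed to the worktop, holds the stile on edge. Origin on the worktop; x = direction the wedge is driven, y towards the fence, z up. Base plate x -120..+135, y -86..+74, top at z 12 mm. At -y a straight cheek 67 high with a rubber facing (surface y -52, gives 1 mm per 60 N). A stop block 52 high at x +110 takes the stile's end. At +y the sloped fence (see gap_mouth).
- gap_mouth (a point): Mouth of the gap, on the stand at its x -60, y 0, z 32 mm; axes as the stand's. The fence, 40 high over the base, 24 thick, runs from here to stand x +90 and closes on the stile 1 in 8. It is bolted in slots and its setting is not known: with the stile on the facing the mouth is 22 to 28 wide between stile (y -12) and fence, so the wedge's butt ends up 20 to 80 mm outside the mouth.
- stile: White-painted piece of door stile standing on edge in the stand, 160 long (x), 40 thick (y), 75 high, brass lock faceplate and latch bolt on top (87 high), 0.7 kg, loose: within 2 mm of facing and stop block. Origin: centre of its underside, axes as the stand's. The wedge bears on its +y face; over 50 N there bruises it.
- wedge: Dark hardwood wedge, 160 long, 40 high, 32 thick at the butt, 12 at the thin end (1 in 8), about 0.16 kg, balance 70 from the butt, on its flat underside. Origin: on the underside at half length; x to the thin end (butt x -80, tip x +80); straight side at y -10, sloped side from y +22 at the butt to y +2 at the tip. In the stand its axes run as the stand's.
- wedge_butt (a point): Centre of the wedge's thick end face (to be struck, 32 wide, 40 high), 20 mm above its underside; axes as the wedge's. The wedge slides easily until it meets both sides of the gap, then resists more and more over the next 2 to 8 mm. Tight is more than 15 N on the stile: taps of 16 to 20 N on the butt no longer move it. Friction then holds it.
- mallet: Mallet with white nylon faces and wooden handle, 0.34 kg, lying flat. Origin: underside of the middle of the head. The head lies along y: 88 mm between its two striking faces (y -44 and +44, either will do), 32 wide, 30 high. The handle runs to x -205, its axis 15 above the underside; 22 thick, the last 40 mm swell to 30.
- mallet_handle (a point): Point on the handle's axis 65 mm from the middle of the head, near the balance, a good place to hold the mallet; axes as the mallet's.
- cylinder: Bystander: grey euro lock cylinder lying on the worktop behind the work, 33 x 63 x 18; origin at the centre of its underside.
- oiler: Bystander: upright cream oil bottle with a red spout, 38 across, 110 high, left of the work; origin at the centre of its underside.
- driver: Bystander: screwdriver with a red handle lying behind the stand, 168 x 25 x 25; origin at the centre of its underside.

How it is judged (in metres and radians):
On the way, in this order (a step that is already met when the one before it is completed fails the run):
1. the wedge lies in the mouth of the gap, thin end in, flat and let go (x of wedge_butt in the frame of stand between -0.195 and -0.08 m and z of wedge_butt in the frame of stand between 0.028 and 0.036 m and y of wedge in the frame of stand between -0.012 and 0.012 m and angle between the x axis of wedge and the x axis of stand, either way round below 0.2 rad and contact force between the fingers and wedge below 0.2 N), for 0.2 s.
2. the mallet taps the wedge (contact force between mallet and wedge above 2 N).
3. the mallet is drawn back from it (contact force between mallet and wedge below 0.1 N), for 0.1 s.
4. a further tap of the mallet finds the wedge tight and standing still (contact force between mallet and wedge above 6 N and contact force between wedge and stile above 15 N and linear speed of wedge below 0.01 m/s).
At the end, for the whole second after the job is handed in: The wedge sits flat in the gap, in line with the stand, and bears on the stile with more than 15 N with nothing touching it from the robot; the stile stands upright; the mallet lies at rest flat on the worktop, not on or against the stand or the wedge (contact force between wedge and stile above 15 N and angle between each of wedge, stile's own z axis and vertical below 0.06 rad and angle between the x axis of wedge and the x axis of stand, either way round below 0.06 rad and height (world z) of mallet between -0.005 and 0.012 m and angle between mallet's own z axis and vertical below 0.15 rad and linear speed of mallet below 0.02 m/s and contact force between mallet and stand below 0.05 N and contact force between mallet and wedge below 0.05 N).
It fails at once if the wedge presses the stile so hard (over 50 N) that it is bruised (contact force between wedge and stile above 50 N).
It fails at once if the wedge is forced in (over 20 N on the stile) with the gripper or arm instead of the mallet (contact force between wedge and stile above 20 N and z of wedge_butt in the frame of stand below 0.036 m and contact force between any of the fingers, the arm and wedge above 1 N).
It fails at once if a bystander is moved by more than 20 mm (distance of any of cylinder, oiler, driver from where it was at the start of the episode above 0.02 m).
It also fails if it takes over 61 s, if anything falls off the work surface, if the arm or the gripper's body presses on something with over 40 N, if the wrist force passes 120 N, or if a joint passes its speed limit or range.

## Working session

There is one attempt and no reset: what is moved stays moved. The work goes in short steps, Python scripts to look and compute and a tool call to move; the robot and the scene stay as the last step left them, time stands still between calls to the robot, and variables do not carry over. Pictures are saved under pics/ and viewed, at most 10 in all, crops included, and the job is handed in when it is done.

Besides the shell and the picture viewer there is one more tool, called after "Emit:" by a JSON object that holds its "method" and its "body". arm_command: Moves the arm, as the interface text tells. Its arguments: {"type":"object","properties":{"plan":{"type":"array"},"newtons":{"type":"number"}},"required":["plan"]}

```bash
mkdir -p pics; cat > h.py <<'E'
import numpy as np, cv2
from cell import manip, eyes, ticket
from scipy.spatial.transform import Rotation as R
def snap(n):
    c=eyes.camera(n); np.savez(f'/tmp/{n}.npz',**{k:np.array(v) for k,v in c.items()}); return c
def pts(c,x0=0,x1=512,y0=0,y1=384):
    K=np.array([[c['fx'],0,c['cx']],[0,c['fy'],c['cy']],[0,0,1]],float)
    u,v=np.meshgrid(np.arange(x0,x1),np.arange(y0,y1))
    p=np.stack([u.ravel(),v.ravel()],1).astype(float)
    n=cv2.undistortPoints(p[:,None],K,np.array(c['dist'],float))[:,0]
    z=np.array(c['z_map'])[y0:y1,x0:x1].ravel()
    P=np.c_[n*z[:,None],z]
    o=np.array(c['orientation'])
    M=o if o.shape==(3,3) else R.from_euler('xyz',o).as_matrix()
    W=P@M.T+np.array(c['eye'])
    W[z<=0]=np.nan
    return W.reshape(y1-y0,x1-x0,3)
E
python3 - <<'E'
from h import *
c=snap('top'); print(c['eye'],c['orientation'],c['fx'])
cv2.imwrite('pics/top.png',c['img'])
c=snap('side'); print(c['eye'],c['orientation'])
cv2.imwrite('pics/side.png',c['img'])
print(manip.read_state())
E
```

```text
[ 386.3686586    17.41666923 1148.70128964] [-2.99760225 -0.01657709 -1.5517253 ] 378.2482308489764
[   48.13850429 -1376.16786582   694.62442844] [-1.98006079 -0.01570624 -0.35830839]
{'clock': 0.1, 'joints': array([-1.20263322e+00,  3.00432305e-01,  1.52148547e+00, -1.37704225e-06,
        1.32075645e+00, -6.65963148e-02]), 'qd': array([ 0.00162258, -0.00223058, -0.00084156,  0.00276928,  0.00047533,
       -0.00048851]), 'effort': array([ 1.36764545e-03, -5.32644153e+01, -3.53280079e+01,  7.09976256e-02,
        2.35181919e-02, -6.04618162e-05]), 'eef_pos': array([ 231.56886814, -498.61263261,  204.94807258]), 'eef_rot': array([-3.14051340e+00, -7.06440682e-05,  4.34759729e-01]), 'wrist_force': array([-0.19169606, -0.70789215, -0.30836201]), 'moment': array([-0.02374283,  0.00848065,  0.02656737]), 'finger_force': 0.0, 'finger_gap': 93.61791088469495}
```

View pics/top.png

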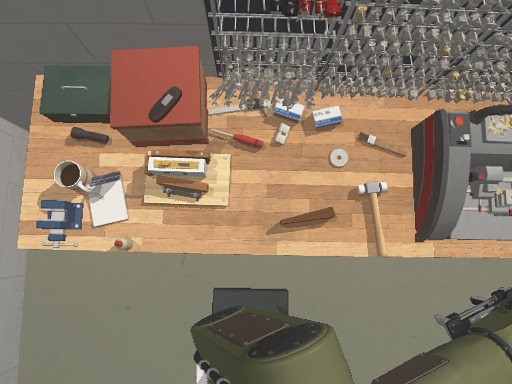

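View pics/side.png

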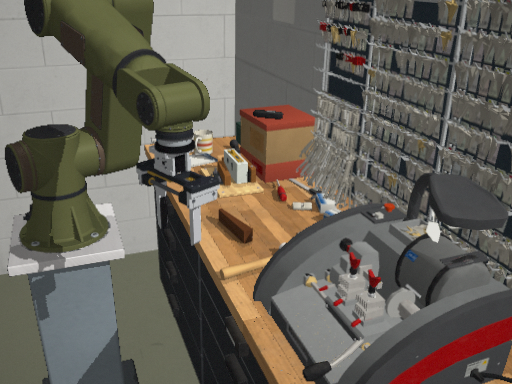

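The top view shows the stand at (187,180) with its gap mouth to the right. The wedge is at (308,217) with its thin end on the left, and the mallet head is at (372,187) with the handle running down. The side view shows the arm clear of the work. Next I'll measure from the cloud.

```bash
cat >> h.py <<'E'
def rect(name,W,m):
    q=W[m]; r=cv2.minAreaRect(q[:,:2].astype(np.float32)); 
    print(name,m.sum(),'zmed %.1f'%np.median(q[:,2]),'c',np.round(r[0],1),'wh',np.round(r[1],1),'ang %.1f'%r[2],'corners',np.round(cv2.boxPoints(r)).tolist())
def load(n): return dict(np.load(f'/tmp/{n}.npz'))
E
python3 - <<'E'
from h import *
c=load('top'); W=pts(c); img=c['img']
def box(x0,x1,y0,y1):
    m=np.zeros(W.shape[:2],bool); m[y0:y1,x0:x1]=1; return m
Z=W[...,2]
print('table',np.nanmedian(Z[225:240,215:265]))
rect('wedge',W,box(272,345,200,235)&(Z>30)&(Z<60))
rect('mallet head',W,box(350,395,175,200)&(Z>18)&(Z<50))
rect('handle',W,box(360,395,200,262)&(Z>12)&(Z<50))
rect('stile',W,box(140,222,145,180)&(Z>70)&(Z<100))
rect('fence',W,box(140,235,176,205)&(Z>35)&(Z<62))
rect('base',W,box(135,235,145,212)&(Z>6)&(Z<20))
rect('cheek',W,box(140,235,145,165)&(Z>60)&(Z<75))
for q in [(285,222),(332,213),(308,217)]: print(q,W[q[1],q[0]])
big=cv2.resize(img[140:260,130:400],None,fx=2.9,fy=2.9,interpolation=cv2.INTER_CUBIC); cv2.imwrite('pics/crop1.png',big)
E
```

```text
table 1.0099299904184136
wedge 416 zmed 40.7 c [ 472.1 -156.7] wh [ 30.1 161.6] ang 8.7 corners [[445.0, -79.0], [469.0, -239.0], [499.0, -234.0], [475.0, -75.0]]
mallet head 340 zmed 29.1 c [ 551.7 -355.7] wh [54.8 86.8] ang 6.1 corners [[520.0, -315.0], [529.0, -402.0], [584.0, -396.0], [574.0, -310.0]]
handle 474 zmed 25.3 c [ 441.8 -373.6] wh [166.4  28. ] ang 7.2 corners [[357.0, -370.0], [361.0, -398.0], [526.0, -377.0], [523.0, -349.0]]
stile 881 zmed 88.8 c [619.1 224.2] wh [168.9  67.6] ang 88.9 corners [[584.0, 140.0], [651.0, 139.0], [655.0, 308.0], [587.0, 309.0]]
fence 460 zmed 52.8 c [552.  217.1] wh [152.   37.5] ang 82.0 corners [[523.0, 144.0], [560.0, 139.0], [581.0, 290.0], [544.0, 295.0]]
base 2382 zmed 13.3 c [581.7 218.4] wh [205.  307.8] ang 1.3 corners [[476.0, 370.0], [483.0, 62.0], [688.0, 67.0], [681.0, 374.0]]
cheek 424 zmed 67.9 c [636.7 223.8] wh [169.2  38.1] ang 87.4 corners [[614.0, 140.0], [652.0, 138.0], [660.0, 307.0], [622.0, 309.0]]
(285, 222) [450.18690381 -89.66392907  42.97718388]
(332, 213) [ 479.24395085 -228.2480203    42.74782715]
(308, 217) [ 466.39066217 -157.78359435   39.09213019]
```

View pics/crop1.png

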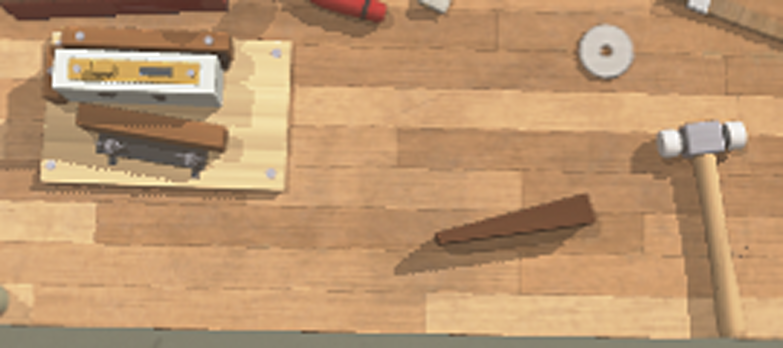

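The crop shows the wedge tip at (440,238), the butt at about (593,208), and the straight side on top, facing away from the robot. Stile, fence and mallet are all clear of each other. I'll move above the wedge.

Emit:
{"method": "arm_command", "body": {"plan": [[1,0,0,0,-0.187],[1,0,0,0,-0.187],[1,0,0,0,-0.187],[1,0,0,0,-0.187],[1,0,0,0,-0.187],[1,0,0,0,-0.187],[1,0,0,0,-0.187],[1,0.032,0.037,0,0],[1,0.032,0.037,0,0],[1,0.032,0.037,0,0],[1,0.032,0.037,0,0],[1,0.032,0.037,0,0],[1,0.032,0.037,0,0],[1,0.032,0.037,0,0],[1,0.032,0.037,0,0],[1,0,0,0,0]]}}

```text
clock: 2.1
eef_pos: [480.3, -193.5, 205.0]
eef_rot: [-3.141, -0.001, 1.747]
wrist_force: [-0.0, -0.2, 0.4]
finger_gap: 93.9
finger_force: 0.0
```

```bash
python3 - <<'E'
from h import *
c=snap('wrist'); print(c['eye'],c['orientation']); cv2.imwrite('pics/w1.png',c['img'])
W=pts(c);Z=W[...,2]; print(np.nanpercentile(Z,[1,20,50,99]))
m=(Z>33)&(Z<50)&(W[...,0]>400)&(W[...,0]<540)&(W[...,1]>-280)&(W[...,1]<-40)
rect('wedge',W,m)
q=W[m]; yb=np.arange(-225,-85,10)
up=[];lo=[];yy=[]
for y in yb:
    s=q[abs(q[:,1]-y)<4]
    if len(s)>10: yy.append(y);up.append(np.percentile(s[:,0],98));lo.append(np.percentile(s[:,0],2))
print(np.c_[yy,up,lo].round(1).tolist()); print(np.polyfit(yy,up,1),np.polyfit(yy,lo,1), q[:,1].min(),q[:,1].max())
E
```

```text
[ 466.07852818 -116.02804157  383.8758173 ] [ 2.86905248e+00 -1.49900734e-03  1.75588553e-01]
[-7.85344318e+02 -2.00860747e+02 -5.96129511e-02  3.28692655e+02]
wedge 2597 zmed 39.6 c [ 470.5 -156.1] wh [ 29.4 161.2] ang 9.4 corners [[443.0, -79.0], [469.0, -238.0], [498.0, -233.0], [472.0, -74.0]]
[[-225.0, 496.7, 467.2], [-215.0, 493.9, 465.5], [-205.0, 491.7, 463.9], [-195.0, 488.7, 462.2], [-185.0, 485.7, 460.6], [-175.0, 482.7, 458.9], [-165.0, 479.9, 457.3], [-155.0, 477.1, 455.6], [-145.0, 474.6, 454.0], [-135.0, 472.1, 452.4], [-125.0, 469.2, 451.8], [-115.0, 466.2, 450.1], [-105.0, 463.5, 448.4], [-95.0, 460.6, 446.8]]
[-2.77653918e-01  4.34322947e+02] [-1.5551208e-01  4.3187656e+02] -237.9854278192086 -77.10335104017636
```

View pics/w1.png

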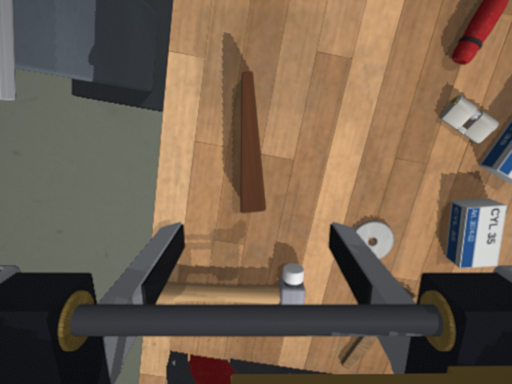

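The wrist view shows the wedge from its tip at (247,72) to its butt at (253,212), between the fingers and clear of other things. I'll descend and grip 40 mm from the butt.

Emit:
{"method": "arm_command", "body": {"plan": [[1,-0.003,-0.006,0.03,-0.036],[1,0,0,0.05,0],[1,0,0,0.05,0],[1,0,0,0.04,0],[1,0,0,0.02,0],[1,0,0,0.009,0],[-1,0,0,0,0],[-1,0,0,0,0],[-1,0,0,0,0],[-1,0,0,0,0],[-1,0,0,0,0],[-1,0,0,0,0]], "newtons": 35}}

```text
clock: 3.65
eef_pos: [473.8, -199.7, 6.5]
eef_rot: [3.142, 0.0, 1.78]
wrist_force: [0.3, -0.0, 0.1]
finger_gap: 37.4
finger_force: 0.0
```

```bash
python3 - <<'E'
from h import *
c=load('top'); W=pts(c); Z=W[...,2]
# stand: edges from pixels: base plate
b=(Z>8)&(Z<18)&(W[...,0]>470)&(W[...,0]<720)&(W[...,1]>80)&(W[...,1]<330)
def edge(m,ax,bins,pc,lab):
    q=W[m];k=1-ax;o=[]
    for y in bins:
        s=q[abs(q[:,k]-y)<4]
        if len(s)>3:o.append((y,np.percentile(s[:,ax],pc)))
    o=np.array(o);f=np.polyfit(o[:,0],o[:,1],1);print(lab,f.round(4),np.round(o[:,1],0).tolist())
edge(b,0,range(110,330,12),0,'base low x')
edge(b,1,range(515,650,10),0,'base right y')
t=(Z>80)&(Z<95)&(W[...,0]>570)&(W[...,0]<670)
edge(t,0,range(150,305,10),0,'stile low x'); edge(t,0,range(150,305,10),100,'stile hi x')
rect('stiletop',W,(Z>78)&(Z<95)&(W[...,0]>570)&(W[...,0]<625)&(W[...,1]>80)&(W[...,1]<330))
f=(Z>46)&(Z<58)&(W[...,0]>500)&(W[...,0]<592)&(W[...,1]>100)&(W[...,1]<330)
edge(f,0,range(145,290,10),5,'fence lo');edge(f,0,range(145,290,10),95,'fence hi')
E
```

```text
base low x [1.840000e-02 4.971686e+02] [499.0, 499.0, 499.0, 501.0, 501.0, 501.0, 500.0, 500.0, 500.0, 503.0, 502.0, 502.0, 502.0, 502.0, 501.0, 502.0, 504.0, 503.0, 503.0]
base right y [1.3000e-03 8.0439e+01] [80.0, 81.0, 81.0, 81.0, 81.0, 81.0, 82.0, 82.0, 82.0, 83.0, 80.0, 80.0, 80.0, 81.0]
stile low x [1.850000e-02 5.820221e+02] [585.0, 585.0, 585.0, 585.0, 585.0, 585.0, 587.0, 586.0, 586.0, 587.0, 587.0, 586.0, 587.0, 588.0, 588.0, 587.0]
stile hi x [2.010000e-02 6.204293e+02] [623.0, 623.0, 623.0, 626.0, 625.0, 625.0, 625.0, 625.0, 624.0, 624.0, 627.0, 627.0, 627.0, 626.0, 626.0, 626.0]
stiletop 746 zmed 89.1 c [605.5 228.2] wh [161.4  39.9] ang 89.0 corners [[584.0, 148.0], [624.0, 147.0], [627.0, 309.0], [587.0, 309.0]]
fence lo [1.391000e-01 5.175259e+02] [538.0, 538.0, 540.0, 541.0, 543.0, 546.0, 546.0, 547.0, 548.0, 551.0, 551.0, 554.0, 554.0, 556.0, 557.0]
fence hi [2.930000e-02 5.739933e+02] [589.0, 561.0, 585.0, 585.0, 580.0, 569.0, 581.0, 570.0, 587.0, 586.0, 586.0, 584.0, 577.0, 577.0, 585.0]
```

Emit:
{"method": "arm_command", "body": {"plan": [[-1,0,0,0,0],[-1,0,0,0,0],[-1,0,0,0,0],[-1,0,0,0,0]]}}

```text
clock: 4.15
eef_pos: [473.8, -199.7, 6.5]
eef_rot: [3.141, 0.0, 1.78]
wrist_force: [0.4, 0.5, 0.2]
finger_gap: 27.8
finger_force: 34.9
```

Emit:
{"method": "arm_command", "body": {"plan": [[-1,0,0,-0.04,0],[-1,0,0,-0.04,0.145],[-1,0,0,-0.04,0.144],[-1,0.03,0.01,0,0],[-1,0.03,0.01,0,0],[-1,0.03,0.01,0,0],[-1,0.03,0.01,0,0],[-1,0.03,0.01,0,0],[-1,0.03,0.01,0,0],[-1,0.03,0.01,0,0],[-1,0.02,0.004,0,0],[-1,0,0,0,0],[-1,0,0,0,0]]}}

```text
clock: 5.78
eef_pos: [565.7, 23.1, 126.4]
eef_rot: [-3.141, 0.0, 1.491]
wrist_force: [-0.1, -1.0, -1.1]
finger_gap: 27.9
finger_force: 34.9
```

```bash
cat > look.py <<'E'
from h import *
import sys
c=snap('wrist'); cv2.imwrite(f'pics/{sys.argv[1]}.png',c['img']); s=manip.read_state(); print(s['eef_pos'].round(1),s['eef_rot'].round(3),s['finger_gap'])
W=pts(c);Z=W[...,2];X=W[...,0];Y=W[...,1]
def edge(m,ax,bins,pc,lab):
    q=W[m];k=1-ax;o=[]
    for y in bins:
        t=q[abs(q[:,k]-y)<3]
        if len(t)>5:o.append((y,np.percentile(t[:,ax],pc)))
    if len(o)<3: print(lab,'none',m.sum());return
    o=np.array(o);f=np.polyfit(o[:,0],o[:,1],1);print(lab,f.round(4),'at150 %.1f'%np.polyval(f,150),np.c_[o].round(1).tolist()[::3])
edge((Z>80)&(Z<95)&(X>570)&(X<670),0,range(155,300,8),1,'stile')
rect('stile',W,(Z>80)&(Z<95)&(X>570)&(X<640)&(Y>100)&(Y<330))
fz=(Z>48)&(Z<56)&(X>500)&(X<583)
edge(fz&(Y>137),0,range(150,285,8),99,'fence hi');edge(fz&(Y>137),0,range(150,285,8),1,'fence lo')
b=(Z>8)&(Z<16)&(X>480)&(X<700)
edge(b,1,list(range(505,560,6))+list(range(600,650,6)),1,'base right');edge(b&(Y>100),0,range(100,320,10),1,'base low')
h=s['eef_pos'][2]
w=(Z>h+8)&(Z<h+45)&(X>530)&(X<600)&(Y>20)&(Y<220)
edge(w,0,range(30,200,6),99,'wedge hi');edge(w,0,range(30,200,6),1,'wedge lo'); 
if w.sum(): print('wedge z',np.median(Z[w]),'Y max',np.percentile(Y[w],99.5)); q=W[w]; print('z-slope',np.polyfit(q[:,1],q[:,2],1))
E
python3 look.py w2
```

```text
[565.7  22.9 126.4] [-3.141  0.     1.49 ] 27.723294700602647
stile [-2.573000e-01  6.290652e+02] at150 590.5 [[155.0, 588.5]]
stile 1924 zmed 86.7 c [603.6 158.3] wh [21.3 39.3] ang 88.5 corners [[584.0, 148.0], [623.0, 147.0], [624.0, 168.0], [584.0, 169.0]]
fence hi [1.39700e-01 5.38162e+02] at150 559.1 [[150.0, 559.2], [174.0, 562.4]]
fence lo [1.595000e-01 5.112468e+02] at150 535.2 [[150.0, 535.2], [174.0, 539.2]]
base right [-3.20000e-02  9.99452e+01] at150 95.1 [[505.0, 82.2], [523.0, 81.1], [541.0, 80.5], [559.0, 108.1], [612.0, 79.4], [630.0, 79.0], [648.0, 78.5]]
base low [2.200000e-03 4.980812e+02] at150 498.4 [[100.0, 497.8], [130.0, 498.8], [160.0, 498.3], [190.0, 498.8]]
wedge hi [-4.50000e-03  5.81722e+02] at150 581.1 [[30.0, 591.7], [48.0, 579.8], [66.0, 580.3], [84.0, 580.8], [102.0, 581.2], [120.0, 581.8], [138.0, 582.5]]
wedge lo [1.8630e-01 5.4472e+02] at150 572.7 [[30.0, 550.9], [48.0, 555.6], [66.0, 558.5], [84.0, 561.3], [102.0, 563.9], [120.0, 566.5], [138.0, 569.6]]
wedge z 159.2491384833973 Y max 145.9336774958723
z-slope [1.06195498e-02 1.58019781e+02]
```

View pics/w2.png

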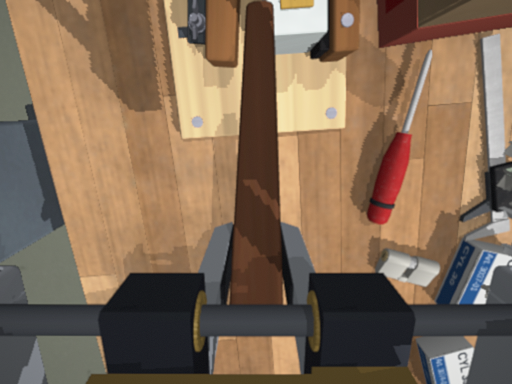

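The view shows the wedge held straight, its tip at (258,5) just short of the mouth between the fence (222,40) and the stile (300,30). I'll lower it outside the mouth, then slide it in.

Emit:
{"method": "arm_command", "body": {"plan": [[-1,0,-0.001,0.03,0],[-1,0,0,0.04,0],[-1,0,0,0.03,0],[-1,0,0,0.004,0],[-1,0.012,-0.0008,0,0],[-1,0.012,-0.0007,0,0],[-1,0.012,-0.0008,0,0],[-1,0.012,-0.0007,0,0],[-1,0.004,-0.0002,0,0],[-1,0,0,0,0]]}}

```text
clock: 7.08
eef_pos: [565.9, 76.1, 22.4]
eef_rot: [3.142, 0.0, 1.491]
wrist_force: [0.6, 0.6, -1.8]
finger_gap: 27.8
finger_force: 34.9
```

```bash
python3 look.py w3
```

```text
[565.9  75.8  22.4] [-3.142  0.     1.491] 27.294196590196037
stile [1.810000e-02 5.798993e+02] at150 582.6 [[155.0, 582.7], [179.0, 583.2]]
stile 13617 zmed 87.1 c [602.9 169.4] wh [43.3 40.4] ang 89.0 corners [[582.0, 148.0], [623.0, 147.0], [624.0, 191.0], [583.0, 191.0]]
fence hi [-2.800000e-01  6.286925e+02] at150 586.7 [[150.0, 581.5], [174.0, 581.9], [198.0, 582.3]]
fence lo [1.331000e-01 5.156957e+02] at150 535.7 [[150.0, 536.0], [174.0, 539.0], [198.0, 542.3]]
base right [-4.250000e-02  1.076865e+02] at150 101.3 [[505.0, 83.1], [523.0, 82.1], [541.0, 81.6], [559.0, 121.0], [612.0, 79.7], [630.0, 79.6], [648.0, 79.1]]
base low [9.000000e-04 4.983094e+02] at150 498.5 [[100.0, 498.5], [130.0, 498.7], [160.0, 498.2], [190.0, 498.5], [220.0, 498.8]]
wedge hi [2.890000e-02 5.778206e+02] at150 582.2 [[48.0, 578.2], [66.0, 578.9], [84.0, 591.9], [102.0, 580.0], [120.0, 580.5], [138.0, 580.8], [156.0, 582.8], [174.0, 583.1], [192.0, 583.5]]
wedge lo [-9.380000e-02  5.587915e+02] at150 544.7 [[48.0, 548.3], [66.0, 550.6], [84.0, 546.1], [102.0, 556.0], [120.0, 558.8], [138.0, 550.0], [156.0, 536.3], [174.0, 538.9], [192.0, 541.3]]
wedge z 54.80307983025435 Y max 202.69581364279728
z-slope [-2.34569440e-02  5.68257022e+01]
```

View pics/w3.png

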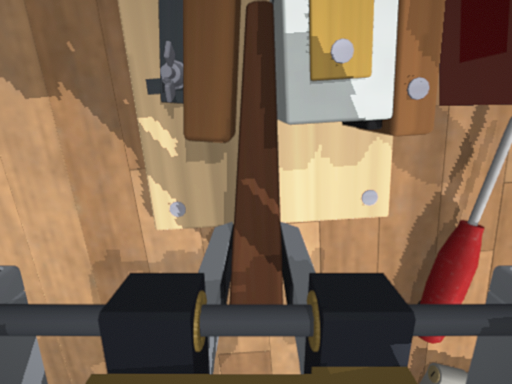

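The wedge is inside the mouth with a small gap on both sides. I'll set it down and let go.

Emit:
{"method": "arm_command", "body": {"plan": [[-1,0,0,0.003,0],[-1,0,0,0.0005,0],[0.1,0,0,0,0],[0.1,0,0,0,0],[0.1,0,0,0,0],[0.1,0,0,0,0],[0.2,0,0,-0.03,0],[0.2,0,0,-0.04,0],[0.2,0,0,-0.04,0],[0.2,0,0,-0.04,0],[0.2,0,0,0,0]]}}

```text
clock: 8.5
eef_pos: [567.1, 76.0, 172.0]
eef_rot: [3.136, -0.001, 1.491]
wrist_force: [-0.8, -0.1, -1.3]
finger_gap: 56.8
finger_force: 0.0
```

```bash
python3 - <<'E'
from h import *
c=snap('top');W=pts(c);X,Y,Z=W[...,0],W[...,1],W[...,2]
m=(Z>22)&(Z<50)&(X>400)&(X<600)&(Y>-430)&(Y<-290)
for yy in range(-430,-300,8): pass
hd=m&(X>535); rect('head',W,hd)
q=W[hd]; print(q[:,1].min(),q[:,1].max())
for x in range(370,590,12):
    t=W[(abs(X-x)<5)&(Z>15)&(Z<50)&(Y>-440)&(Y<-290)]
    if len(t)>2: print(x,np.round([t[:,1].min(),t[:,1].max(),np.median(t[:,1]),t[:,2].max()],1))
c=snap('wrist');W=pts(c);X,Y,Z=W[...,0],W[...,1],W[...,2]
w=(Z>44)&(Z<57)&(X>530)&(X<600)&(Y>10)&(Y<145)
q=W[w]
for y in range(20,145,12):
    t=q[abs(q[:,1]-y)<3]
    if len(t)>5: print(y,np.percentile(t[:,0],[2,98]).round(1),np.median(t[:,2]).round(1))
print(q[:,1].min())
E
```

```text
head 299 zmed 29.5 c [ 557.3 -355.2] wh [42.4 89.7] ang 7.5 corners [[530.0, -313.0], [542.0, -402.0], [584.0, -397.0], [572.0, -308.0]]
-398.6760897327573 -309.43484950974545
370 [-396.7 -368.3 -379.1   33.3]
382 [-396.5 -368.  -379.2   30.7]
394 [-392.8 -366.  -377.2   34. ]
406 [-388.8 -366.1 -374.9   30.2]
418 [-386.7 -364.3 -372.8   30.9]
430 [-384.7 -362.7 -371.9   30.4]
442 [-380.4 -361.5 -369.7   32.3]
454 [-382.2 -359.9 -368.3   30.1]
466 [-379.5 -358.2 -367.7   28. ]
478 [-375.2 -358.  -365.6   28.8]
490 [-376.4 -355.5 -364.4   29.8]
502 [-373.  -353.2 -361.2   31. ]
514 [-370.  -351.1 -358.7   30. ]
526 [-371.7 -348.6 -358.5   32.6]
538 [-368.7 -320.5 -353.8   32.5]
550 [-401.2 -311.8 -343.8   34.2]
562 [-396.9 -309.4 -350.5   35.5]
574 [-398.1 -322.5 -363.5   34.1]
44 [547.6 578.3] 51.5
56 [549.8 578.1] 51.6
68 [552. 579.] 51.6
80 [553.  578.8] 51.5
92 [555.2 579.6] 51.6
104 [557.3 579.7] 51.5
116 [559.2 580.4] 51.5
128 [560.5 580.4] 51.6
140 [540.7 581. ] 51.4
39.17771057465717
```

Emit:
{"method": "arm_command", "body": {"plan": [[0.2,-0.044,-0.0021,0,0],[0.2,-0.044,-0.0021,0,0],[0.2,-0.044,-0.0021,0,0],[0.2,-0.044,-0.0021,0,0],[0.2,-0.044,-0.0021,0,0],[0.2,-0.044,-0.0021,0,0],[0.2,-0.044,-0.0021,0,0],[0.2,-0.044,-0.0021,0,0],[0.2,-0.044,-0.0021,0,0],[0.2,-0.044,-0.0021,0,0],[0.2,0,0,0,0.169],[0.2,0,0,0,0.169],[0.2,0,0,0,0.169],[0.2,0,0,0,0.169],[0.2,0,0,0,0.169],[0.2,0,0,0,0.169],[0.2,0,0,0,0.169],[0.2,0,0,0,0.169],[0.2,0,0,0,0]]}}

```text
clock: 10.98
eef_pos: [509.4, -360.8, 167.4]
eef_rot: [-3.14, 0.002, 0.14]
wrist_force: [-0.0, -0.6, -0.4]
finger_gap: 56.4
finger_force: 0.0
```

```bash
python3 - <<'E'
from h import *
c=snap('wrist');W=pts(c);X,Y,Z=W[...,0],W[...,1],W[...,2]; cv2.imwrite('pics/w4.png',c['img'])
s=manip.read_state();print(s['eef_pos'],s['eef_rot'])
m=(Z>15)&(Z<45)&(X>400)&(X<600)&(Y>-430)&(Y<-280)
for x in range(420,600,8):
    t=W[m&(abs(X-x)<4)]
    if len(t)>5: print(x,np.round([t[:,1].min(),t[:,1].max(),np.percentile(t[:,2],95)],1))
rect('head',W,m&(X>540)&(Z>22))
E
```

```text
[ 509.50042848 -360.81742505  167.62030516] [-3.14013266e+00  1.38996026e-03  1.42562476e-01]
420 [-388.5 -365.6   26.8]
428 [-387.6 -364.6   26.2]
436 [-386.3 -363.4   26. ]
444 [-385.1 -362.4   26.3]
452 [-383.8 -361.4   25.8]
460 [-382.7 -360.4   25.9]
468 [-381.5 -359.2   26. ]
476 [-380.1 -358.    25.7]
484 [-378.9 -357.1   26. ]
492 [-377.8 -355.9   26.3]
500 [-376.5 -354.8   26.3]
508 [-375.3 -352.6   26.5]
516 [-374.1 -351.6   26.4]
524 [-374.1 -350.5   26.7]
532 [-372.9 -349.5   26.8]
540 [-371.6 -315.8   28.8]
548 [-398.7 -314.5   30.3]
556 [-401.4 -313.6   30.5]
564 [-401.1 -312.4   30.5]
572 [-399.2 -313.5   30.4]
580 [-398.7 -352.6   28.7]
head 2264 zmed 28.7 c [ 557.9 -357.2] wh [37.3 87.8] ang 7.8 corners [[533.0, -316.0], [545.0, -403.0], [582.0, -398.0], [570.0, -311.0]]
```

View pics/w4.png

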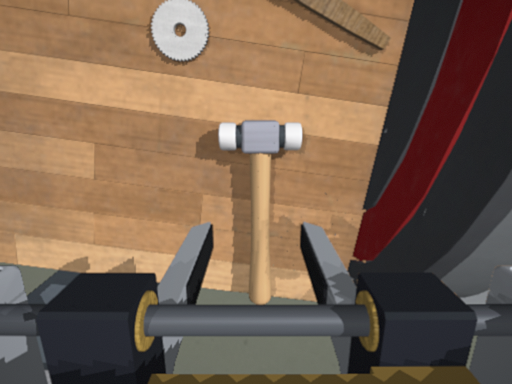

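```bash
python3 - <<'E'
from h import *
for n in('top','wrist'):
    W=pts(load(n));X,Y,Z=W[...,0],W[...,1],W[...,2]
    for lo,hi in((10,60),(60,150),(150,300)):
        m=(X>440)&(X<580)&(Y<-405)&(Y>-700)&(Z>lo)&(Z<hi)
        if m.any():print(n,lo,hi,'max Y',np.sort(Y[m])[-5:].round(0))
E
```

```text
top 10 60 max Y [-489. -489. -488. -488. -488.]
top 60 150 max Y [-487. -487. -487. -486. -486.]
top 150 300 max Y [-488. -487. -487. -487. -487.]
wrist 10 60 max Y [-490. -490. -490. -490. -490.]
wrist 60 150 max Y [-489. -489. -489. -488. -488.]
wrist 150 300 max Y [-405. -405. -405. -405. -405.]
```

The view shows the mallet head at (260,135) and its handle at (262,220), centred between the fingers. The machine is more than 35 mm clear of the gripper, so I'll descend and grip.

Emit:
{"method": "arm_command", "body": {"plan": [[0.2,0.002,0.003,0.04,0],[0.2,0,0,0.05,0],[0.2,0,0,0.04,0],[0.2,0,0,0.025,0],[0.2,0,0,0.0085,0],[0.2,0,0,0,0],[-1,0,0,0,0],[-1,0,0,0,0],[-1,0,0,0,0],[-1,0,0,0,0],[-1,0,0,0,0],[-1,0,0,0,0],[-1,0,0,0,0],[-1,0,0,0,0]], "newtons": 60}}

```text
clock: 12.78
eef_pos: [512.3, -363.9, 5.7]
eef_rot: [3.141, -0.0, 0.139]
wrist_force: [-2.2, 1.8, 5.5]
finger_gap: 21.7
finger_force: 60.0
```

Emit:
{"method": "arm_command", "body": {"plan": [[-1,0,0,-0.03,0],[-1,0,0,-0.04,0],[-1,0,0,-0.03,0.1645],[-1,-0.0008,-0.0417,0,0],[-1,-0.0008,-0.0417,0,0],[-1,-0.0008,-0.0417,0,0],[-1,-0.0008,-0.0417,0,0],[-1,-0.0008,-0.0417,0,0],[-1,-0.0008,-0.0417,0,0],[-1,-0.0008,-0.0417,0,0],[-1,-0.0008,-0.0417,0,0],[-1,0,0,0,0],[-1,0,0,0,0]]}}

```text
clock: 14.4
eef_pos: [514.2, -30.4, 105.1]
eef_rot: [3.142, 0.001, -0.025]
wrist_force: [0.8, -0.6, -3.7]
finger_gap: 21.4
finger_force: 60.0
```

```bash
cat > look2.py <<'E'
from h import *
import sys
c=snap('wrist');W=pts(c);X,Y,Z=W[...,0],W[...,1],W[...,2]; cv2.imwrite(f'pics/{sys.argv[1]}.png',c['img'])
s=manip.read_state();print(s['eef_pos'].round(1),s['eef_rot'].round(3),s['wrist_force'].round(1),s['finger_gap'].round(1))
h=s['eef_pos'][2]; tx,ty=s['eef_pos'][:2]
m=(Z>h+5)&(Z<h+45)&(X>tx+25)&(X<tx+90)&(Y>ty-70)&(Y<ty+70)
if m.sum()>20:
    rect('head',W,m); q=W[m]; print('z top', np.percentile(q[:,2],[50,90]).round(1),'slopes x,y',np.linalg.lstsq(np.c_[q[:,:2]-q[:,:2].mean(0),np.ones(len(q))],q[:,2],rcond=None)[0].round(3),'Ymax',np.percentile(q[:,1],99).round(1))
w=(Z>45)&(Z<58)&(X>530)&(X<600)&(Y>ty+52)&(Y<135); q=W[w]
if len(q)>20:
    print('butt Y',np.percentile(q[:,1],1).round(1),'X range',np.percentile(q[q[:,1]<q[:,1].min()+15][:,0],[2,98]).round(1))
E
python3 look2.py w5
```

```text
Traceback (most recent call last):
  File "look2.py", line 4, in <module>
    s=manip.read_state();print(s['eef_pos'].round(1),s['eef_rot'].round(3),s['wrist_force'].round(1),s['finger_gap'].round(1))
                                                                                                     ^^^^^^^^^^^^^^^^^^^^^
AttributeError: 'float' object has no attribute 'round'
```

View pics/w5.png

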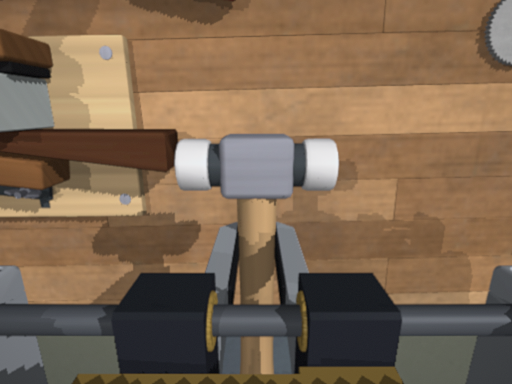

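The mallet is held level, with its white face at (190,165) beside the wedge butt at (175,150). Perspective makes them look closer than they are, so I'll measure the distance.

```bash
sed -i "s/s\['finger_gap'\].round(1)/s['finger_gap']/" look2.py; python3 look2.py w5b
```

```text
[514.3 -30.9 105.2] [ 3.142  0.    -0.027] [ 0.8 -0.2 -3.5] 21.53315883865205
head 9266 zmed 127.8 c [559.  -31.8] wh [88.2 40. ] ang 88.6 corners [[538.0, -75.0], [578.0, -76.0], [580.0, 12.0], [540.0, 13.0]]
z top [127.8 129.3] slopes x,y [-6.10000e-02  3.00000e-03  1.26566e+02] Ymax 10.3
butt Y 39.6 X range [548.2 578. ]
```

Emit:
{"method": "arm_command", "body": {"plan": [[-1,0,0,0.03,0],[-1,0,0,0.03,0],[-1,0,0,0.0225,0],[-1,0,-0.01,0,0],[-1,0,-0.008,0,0],[-1,0,0,0,0]]}}

```text
clock: 15.25
eef_pos: [515.4, -11.6, 24.0]
eef_rot: [3.142, -0.002, -0.025]
wrist_force: [0.5, -0.6, -3.0]
finger_gap: 21.6
finger_force: 60.0
```

```bash
python3 look2.py w6
```

```text
[515.3 -11.8  23.8] [ 3.141e+00 -1.000e-03 -2.500e-02] [ 0.7 -0.2 -4. ] 21.83215454181554
head 12161 zmed 47.1 c [560.4   0.8] wh [114.7  40.1] ang 89.9 corners [[540.0, -57.0], [580.0, -57.0], [581.0, 58.0], [541.0, 58.0]]
z top [47.1 51.4] slopes x,y [-6.0000e-02  3.4000e-02  4.6217e+01] Ymax 57.0
butt Y 40.7 X range [548.4 578.3]
```

Emit:
{"method": "arm_command", "body": {"plan": [[-1,0,-0.004,0,0],[-1,0,-0.004,0,0],[-1,0,-0.004,0,0],[-1,0,-0.004,0,0],[-1,0,-0.004,0,0],[-1,0,-0.004,0,0],[-1,0,0,0,0]]}}

```text
clock: 16.18
eef_pos: [515.4, 12.2, 22.9]
eef_rot: [-3.141, 0.0, -0.025]
wrist_force: [0.2, -0.2, -3.3]
finger_gap: 21.3
finger_force: 60.0
```

Emit:
{"method": "arm_command", "body": {"plan": [[-1,0,-0.003,0,0],[-1,0,-0.003,0,0],[-1,0,0,0,0]]}}

```text
clock: 16.55
eef_pos: [515.6, 18.1, 22.9]
eef_rot: [-3.142, 0.0, -0.025]
wrist_force: [-0.6, 0.8, -2.6]
finger_gap: 21.6
finger_force: 60.0
```

Emit:
{"method": "arm_command", "body": {"plan": [[-1,0,-0.003,0,0],[-1,0,-0.003,0,0],[-1,0,0,0,0]]}}

```text
clock: 16.92
eef_pos: [515.8, 24.1, 22.9]
eef_rot: [-3.142, -0.0, -0.025]
wrist_force: [1.0, 0.3, -2.7]
finger_gap: 21.5
finger_force: 60.0
```

Emit:
{"method": "arm_command", "body": {"plan": [[-1,0,-0.003,0,0],[-1,0,0,0,0]]}}

```text
clock: 17.18
eef_pos: [515.9, 27.1, 23.0]
eef_rot: [-3.142, -0.0, -0.026]
wrist_force: [0.7, -0.2, -2.9]
finger_gap: 21.7
finger_force: 60.0
```

Emit:
{"method": "arm_command", "body": {"plan": [[-1,0,-0.003,0,0],[-1,0,0,0,0]]}}

```text
clock: 17.42
eef_pos: [516.0, 30.0, 23.0]
eef_rot: [-3.142, -0.0, -0.026]
wrist_force: [-0.1, 0.4, -3.5]
finger_gap: 21.3
finger_force: 60.0
```

Emit:
{"method": "arm_command", "body": {"plan": [[-1,0,-0.003,0,0],[-1,0,0,0,0]]}}

```text
clock: 17.68
eef_pos: [516.0, 33.1, 23.0]
eef_rot: [-3.142, -0.0, -0.026]
wrist_force: [0.1, -0.5, -2.8]
finger_gap: 21.5
finger_force: 60.0
```

```bash
python3 look2.py w7
```

```text
[516.   33.   22.9] [-3.142  0.    -0.026] [ 0.3 -0.  -2.6] 21.490506465148435
head 12835 zmed 46.2 c [561.1  45.6] wh [115.4  40. ] ang 88.8 corners [[540.0, -12.0], [580.0, -12.0], [582.0, 103.0], [542.0, 104.0]]
z top [46.2 51.7] slopes x,y [-0.07   0.067 46.045] Ymax 101.8
butt Y 85.4 X range [551.1 580.1]
```

View pics/w7.png

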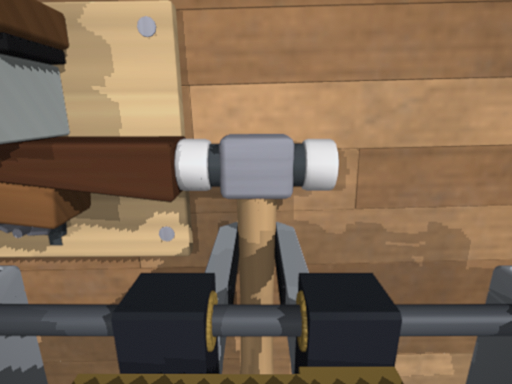

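The white face (180,165) is against the butt and the wedge is moving in with it. I'll keep going in small steps and watch the force.

Emit:
{"method": "arm_command", "body": {"plan": [[-1,0,-0.003,0,0],[-1,0,0,0,0]]}}

```text
clock: 17.98
eef_pos: [516.1, 36.1, 23.0]
eef_rot: [-3.142, -0.0, -0.026]
wrist_force: [-0.7, -0.1, -3.3]
finger_gap: 21.5
finger_force: 60.0
```

Emit:
{"method": "arm_command", "body": {"plan": [[-1,0,-0.003,0,0],[-1,0,0,0,0]]}}

```text
clock: 18.23
eef_pos: [516.1, 39.1, 22.9]
eef_rot: [-3.142, 0.0, -0.025]
wrist_force: [0.2, -0.2, -3.9]
finger_gap: 21.2
finger_force: 60.0
```

Emit:
{"method": "arm_command", "body": {"plan": [[-1,0,-0.003,0,0],[-1,0,0,0,0]]}}

```text
clock: 18.48
eef_pos: [516.3, 42.0, 23.0]
eef_rot: [3.142, -0.0, -0.026]
wrist_force: [0.6, -1.2, -4.1]
finger_gap: 21.5
finger_force: 60.0
```

Emit:
{"method": "arm_command", "body": {"plan": [[-1,0,-0.002,0,0],[-1,0,0,0,0]]}}

```text
clock: 18.73
eef_pos: [516.4, 43.7, 23.0]
eef_rot: [3.141, -0.0, -0.026]
wrist_force: [1.2, -4.5, -4.9]
finger_gap: 21.5
finger_force: 60.0
```

Emit:
{"method": "arm_command", "body": {"plan": [[-1,0,-0.002,0,0],[-1,0,0,0,0]]}}

```text
clock: 18.98
eef_pos: [516.3, 45.1, 23.0]
eef_rot: [3.14, 0.0, -0.026]
wrist_force: [-1.5, -9.6, -2.6]
finger_gap: 21.5
finger_force: 60.1
```

Emit:
{"method": "arm_command", "body": {"plan": [[-1,0,-0.002,0,0],[-1,0,0,0,0]]}}

```text
clock: 19.23
eef_pos: [516.2, 46.4, 23.0]
eef_rot: [3.14, 0.001, -0.027]
wrist_force: [-2.5, -17.0, -1.5]
finger_gap: 21.4
finger_force: 60.3
```

Emit:
{"method": "arm_command", "body": {"plan": [[-1,0,0.006,0,0],[-1,0,0.002,0,0],[-1,0,0,0,0],[-1,0,0,0,0]]}}

```text
clock: 19.73
eef_pos: [516.1, 40.1, 22.9]
eef_rot: [-3.141, 0.0, -0.025]
wrist_force: [-0.5, 0.4, -3.9]
finger_gap: 21.6
finger_force: 60.0
```

Emit:
{"method": "arm_command", "body": {"plan": [[-1,0,-0.003,0,0],[-1,0,-0.003,0,0],[-1,0,-0.001,0,0],[-1,0,-0.001,0,0],[-1,0,0,0,0]]}}

```text
clock: 20.35
eef_pos: [515.8, 46.3, 22.9]
eef_rot: [3.139, 0.002, -0.026]
wrist_force: [-4.0, -17.0, 0.7]
finger_gap: 21.7
finger_force: 60.2
```

Emit:
{"method": "arm_command", "body": {"plan": [[-1,0,-0.001,0,0],[-1,0,0,0,0]]}}

```text
clock: 20.6
eef_pos: [515.7, 46.9, 22.9]
eef_rot: [3.139, 0.002, -0.027]
wrist_force: [-6.1, -20.3, 0.6]
finger_gap: 21.7
finger_force: 60.3
```

Emit:
{"method": "arm_command", "body": {"plan": [[-1,0,0.006,0,0],[-1,0,0.003,0,0],[-1,0,0,0,0],[-1,0,0,0,0]]}}

```text
clock: 21.1
eef_pos: [516.2, 40.1, 23.0]
eef_rot: [-3.141, -0.0, -0.025]
wrist_force: [0.0, -0.4, -4.6]
finger_gap: 21.7
finger_force: 60.0
```

Emit:
{"method": "arm_command", "body": {"plan": [[-1,0,-0.003,0,0],[-1,0,-0.003,0,0],[-1,0,-0.001,0,0],[-1,0,-0.001,0,0],[-1,0,-0.001,0,0],[-1,0,0,0,0],[-1,0,0,0,0]]}}

```text
clock: 21.98
eef_pos: [515.7, 47.0, 22.8]
eef_rot: [3.139, 0.002, -0.027]
wrist_force: [-5.8, -18.9, 1.1]
finger_gap: 21.9
finger_force: 60.2
```

Emit:
{"method": "arm_command", "body": {"plan": [[-1,0,-0.001,0,0],[-1,0,-0.001,0,0],[-1,0,0,0,0]]}}

```text
clock: 22.35
eef_pos: [515.5, 48.3, 22.8]
eef_rot: [3.138, 0.003, -0.027]
wrist_force: [-8.2, -25.2, 2.5]
finger_gap: 21.4
finger_force: 60.5
```

```bash
python3 look2.py w8
```

```text
[515.6  48.3  22.8] [ 3.138e+00  3.000e-03 -2.700e-02] [ -7.9 -25.4   2.4] 21.643829555762647
head 13051 zmed 46.3 c [560.9  60.8] wh [117.   40.2] ang 87.2 corners [[538.0, 3.0], [578.0, 1.0], [584.0, 118.0], [544.0, 120.0]]
z top [46.3 51.7] slopes x,y [-0.06   0.071 46.139] Ymax 117.2
butt Y 100.6 X range [553.8 582.6]
```

Now I'll draw back and give a confirming tap of about 20 N.

Emit:
{"method": "arm_command", "body": {"plan": [[-1,0,0.006,0,0],[-1,0,0.003,0,0],[-1,0,0,0,0],[-1,0,0,0,0]]}}

```text
clock: 22.9
eef_pos: [516.2, 42.2, 22.9]
eef_rot: [-3.142, 0.0, -0.025]
wrist_force: [0.2, 0.3, -3.7]
finger_gap: 21.3
finger_force: 60.0
```

Emit:
{"method": "arm_command", "body": {"plan": [[-1,0,-0.003,0,0],[-1,0,-0.002,0,0],[-1,0,-0.001,0,0],[-1,0,-0.001,0,0],[-1,0,0,0,0]]}}

```text
clock: 23.52
eef_pos: [515.9, 47.6, 22.9]
eef_rot: [3.139, 0.001, -0.026]
wrist_force: [-4.6, -13.2, 0.0]
finger_gap: 21.7
finger_force: 60.1
```

Emit:
{"method": "arm_command", "body": {"plan": [[-1,0,-0.001,0,0],[-1,0,0,0,0],[-1,0,0,0,0]]}}

```text
clock: 23.9
eef_pos: [515.7, 47.9, 22.8]
eef_rot: [3.139, 0.002, -0.027]
wrist_force: [-6.7, -20.4, 1.3]
finger_gap: 21.6
finger_force: 60.2
```

Emit:
{"method": "arm_command", "body": {"plan": [[-1,0,-0.001,0,0],[-1,0,-0.001,0,0],[-1,0,0,0,0]]}}

```text
clock: 24.28
eef_pos: [515.3, 49.0, 22.8]
eef_rot: [3.137, 0.003, -0.027]
wrist_force: [-8.9, -28.1, 3.2]
finger_gap: 21.6
finger_force: 60.6
```

Emit:
{"method": "arm_command", "body": {"plan": [[-1,0,0.006,0,0],[-1,0,0.002,0,0],[-1,0,0,0,0],[-1,0,0,0,0]]}}

```text
clock: 24.78
eef_pos: [516.3, 44.2, 23.0]
eef_rot: [-3.141, -0.0, -0.025]
wrist_force: [-0.2, 0.9, -3.1]
finger_gap: 21.7
finger_force: 60.0
```

Emit:
{"method": "arm_command", "body": {"plan": [[-1,0,-0.003,0,0],[-1,0,-0.002,0,0],[-1,0,-0.001,0,0],[-1,0,-0.001,0,0],[-1,0,0,0,0],[-1,0,0,0,0]]}}

```text
clock: 25.52
eef_pos: [515.5, 48.6, 22.8]
eef_rot: [3.138, 0.003, -0.027]
wrist_force: [-7.6, -23.2, 2.7]
finger_gap: 21.5
finger_force: 60.4
```

Emit:
{"method": "arm_command", "body": {"plan": [[-1,0,0.01,0,0],[-1,0,0.025,0,0],[-1,0.004,0.04,0,0],[-1,0.004,0.04,0,0],[-1,0.004,0.04,0,0],[-1,0.004,0.03,0,0],[-1,0.004,0.015,0,0],[-1,0,0,0,0]]}}

```text
clock: 26.52
eef_pos: [531.5, -149.7, 22.8]
eef_rot: [-3.141, -0.0, -0.026]
wrist_force: [-1.1, 0.4, -3.3]
finger_gap: 21.6
finger_force: 60.0
```

```bash
python3 look2.py w9; python3 - <<'E'
from h import *
c=snap('top');W=pts(c);X,Y,Z=W[...,0],W[...,1],W[...,2]
m=(abs(Z)<6)&(X<450)&(Y>-250)&(Y<0)
print('table edge X',[(y,round(X[m&(abs(Y-y)<6)].min())) for y in(-220,-120,-60)])
E
```

```text
[ 531.3 -149.    22.8] [-3.141  0.    -0.026] [-1.2  0.9 -3.5] 21.62854719717738
head 9275 zmed 45.5 c [ 576.2 -150.8] wh [88.  40.2] ang 88.5 corners [[555.0, -194.0], [595.0, -195.0], [597.0, -107.0], [557.0, -106.0]]
z top [45.5 47. ] slopes x,y [-5.9000e-02  3.0000e-03  4.4281e+01] Ymax -108.7Traceback (most recent call last):
  File "<stdin>", line 4, in <module>
    return umr_minimum(a, axis, None, out, keepdims, initial, where)
ValueError: zero-size array to reduction operation minimum which has no identity
```

Emit:
{"method": "arm_command", "body": {"plan": [[-1,0,0,0.01,0],[-1,0,0,0.005,0],[-1,0,0,0.0015,0],[-1,0,0,0,0],[0.1,0,0,0,0],[0.1,0,0,0,0],[0.1,0,0,0,0],[0.1,0,0,0,0],[0.1,0,0,0,0],[0.1,0,0,-0.03,0],[0.1,0,0,-0.04,0],[0.1,0,0,-0.05,0],[0.1,0,0,-0.05,0],[0.1,0,0,0,0],[0.1,0,0,0,0]]}}

```text
clock: 28.5
eef_pos: [530.9, -149.5, 175.5]
eef_rot: [-3.141, 0.001, -0.026]
wrist_force: [-0.4, 0.2, -0.8]
finger_gap: 51.8
finger_force: 0.0
```

```bash
python3 - <<'E'
from h import *
c=snap('wrist');W=pts(c);X,Y,Z=W[...,0],W[...,1],W[...,2]
m=(Z>22)&(Z<45)&(X>555)&(X<610)&(Y>-210)&(Y<-90);rect('head',W,m)
t=snap('top');w2=cv2.resize(t['img'][130:270,120:400],None,fx=2.5,fy=2.5); w=cv2.resize(c['img'],(467,350)); cv2.imwrite('pics/fin.png',cv2.resize(np.hstack([w2,w[:,:]]),(800,240)))
print(manip.read_state()['clock'])
E
```

```text
head 2201 zmed 28.6 c [ 575.4 -150.5] wh [88.1 40.7] ang 88.7 corners [[554.0, -194.0], [595.0, -195.0], [597.0, -107.0], [556.0, -106.0]]
28.6
```

View pics/fin.png

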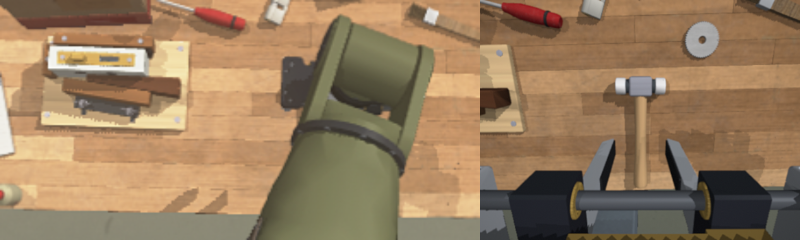

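The left half shows the wedge (150,85) seated between fence and stile. The right half shows the mallet lying flat on the worktop (640,88), clear of the stand. I'm handing in.

```bash
python3 -c "
from cell import ticket
print(ticket.sign_off())"
```

```text
the job is handed in; nothing more can be done
None
```

I handed the job in at about 28.6 s: a last tap at about 23 N no longer moved the wedge, and the mallet lies flat on the worktop, clear of the stand. I had no direct reading of the wedge's force on the stile, and the hand-in gave no verdict.

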